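# Plug the deburrer's chip neck, then hold a lug bracket down through its guard slot

### The job

Get the bench deburrer ready and put the flat lug bracket to work in it. First take the tapered rubber stopper and set it fully home in the round neck on top of the machine, and let go of it; then lift the bracket out of the wooden rack, pass its narrow blade down through the slot in the guard and press the sprung pad inside about half-way down its 20 mm travel. Finish while still gripping the bracket and pressing, without letting go, and leave the round bar, jar and screwdriver where they are.

Things in the scene. Friction and masses are not known exactly. Their poses are not given: they have to be found in the camera images.
- deburrer: bench edge deburrer, fixed: grey box with an aluminium guard plate as its top, 150 (x) by 180 (y) by 85 mm high, origin at the centre of its underside; a round motor 68 mm thick sticks out 90 mm from its +x side, lower than the guard. In its frame the slot lies at y -35 mm and the neck at y +50 mm (both at x 0)
- slot (a point): centre of the guard's slot, level with the guard's top face (85 mm above the table). The slot is 12 mm (its x) by 42 mm (its y), goes through the 8 mm plate and has a 1.5 mm chamfer; z up. Straight below it, 30 mm under the guard's top face, is the flat top of the sprung pad
- neck_rim (a point): centre of the mouth of the steel neck, 31 mm inside and 39 mm outside diameter, which stands 25 mm above the guard (rim 110 mm above the table); open to 33 mm below the rim and further into the hollow housing; z up
- pad (a joint): the sprung rubber pad (50 by 60 mm) inside the housing under the slot: 0 m when up, growing as it is pressed down, 0.020 at its bottom stop. Spring: about 2.5 N to start moving, then 0.3 N per mm; the bracket's own weight does not move it
- stopper_center (a point): centre (32 mm above its lower end) of the loose grey rubber stopper, 64 mm tall, about 50 g, standing on its small end on the table, z up: a taper 22 mm thick at the bottom growing to 28 mm at 30 mm height, then a flange 42 mm in diameter and 8 mm thick, then a round grip knob 24 mm in diameter and 26 mm tall
- stopper_flange (a point): centre of the underside of the stopper's flange, 30 mm above its lower end; the flange lies on the neck's rim when the stopper is home
- rack: fixed wooden rack block 70 (x) by 130 (y) by 46 mm high, origin at the centre of its underside; a pocket 13 by 43 mm at y -28 mm holds the bracket, a round hole at y +40 mm holds a round bar; both are 40 mm deep, with floors 6 mm above the table
- bracket_center (a point): centre (58 mm above the blade's lower end) of the loose flat aluminium lug bracket, 10 mm thick (along its x), 116 mm tall, about 130 g, standing in the rack: lower 70 mm is the blade, 40 mm wide (along its y); above it the head, 56 mm wide from 70 to 104 mm height and 40 mm wide from 104 to 116 mm; z up
- bracket_grip (a point): middle of the bracket's head, 95 mm above the blade's lower end: the place to grip it, across its 10 mm thickness
- bracket_tip (a point): centre of the lower end of the bracket's blade
- bar_center (a point): bystander: centre of the round aluminium bar, 21 mm in diameter and 70 mm tall, standing in the rack beside the bracket
- jar: bystander: glass jar 60 mm in diameter and 80 mm tall, origin at the centre of its underside
- screwdriver: bystander: screwdriver about 190 mm long with a red handle, lying on the table
Not all that is in view belongs to the job. Of the things shaped like the part that bears bracket_center, the aluminium one is meant.

How it is judged (in metres and radians):
On the way, in this order (a step that is already met when the one before it is completed fails the run):
1. the stopper sits fully home in the neck, upright and let go (horizontal distance between stopper_flange and neck_rim below 0.005 m and z of stopper_flange in the frame of neck_rim below 0.004 m and angle between stopper_flange's own z axis and vertical below 0.12 rad and contact force between stopper and the fingers below 0.1 N), for 0.2 s.
2. the bracket's blade has passed through the guard slot (horizontal distance between bracket_tip and slot below 0.006 m and z of bracket_tip in the frame of slot below -0.015 m), for 0.1 s.
At the end, for the whole second after the job is handed in: Stopper released, upright within 0.12 rad, flange within 4 mm of the rim and 5 mm of its centre; blade in the slot (end within 6 mm of its axis, over 32 mm deep, tilt under 0.15 rad), pad pressed 4 to 16 mm, bracket still gripped by its head (over 1 N, grasp within 40 mm of its middle) (all of step 1 and horizontal distance between bracket_tip and slot below 0.006 m and z of bracket_tip in the frame of slot below -0.032 m and angle between bracket_tip's own z axis and vertical below 0.15 rad and value of joint pad between 0.004 and 0.016 m and contact force between bracket and the fingers above 1 N and distance between the grasp point and bracket_grip below 0.04 m); the arm keeps its last pose, push and grip.
It fails at once if the round bar, jar or screwdriver is moved by more than 30 mm (distance of any of bar_center, jar, screwdriver from where it was at the start of the episode above 0.03 m).
It also fails if it takes over 64 s, if anything falls off the work surface, if the arm or the gripper's body presses on something with over 40 N, if the wrist force passes 120 N, or if a joint passes its speed limit or range.

### The arm

A 6-joint arm with a two-finger parallel gripper is mounted at the origin on the work surface. World frame = base frame: x ahead of the robot, y to its left, z up, the work surface at z = 0. Lengths are in m, angles in degrees, forces in N, time in s.
With the tool pointing down it reaches from about 0.4 to 0.825 m from the base axis. Payload 7 kg.
Tool frame: the origin (TCP) lies between the finger pads; the fingertips stand 17 mm ahead of it and the grasp point (between the pads) lies 2 mm behind it; x points along the fingers, y is the direction in which the jaws open and shut, and the axes are right-handed (so a half turn about x gives the same grasp; the last joint's range is limited). The gripper opens to 88 mm and grips with 3 to 60 N. Pads are 19 mm wide; open, the fingers measure 130 mm over their backs; the gripper's body (78 mm by 193 mm) begins 47 mm behind the grasp point.
Start: joints at [92.309, 20.546, 0.682, 0, -70.136, -16.507], TCP at [0.166, 0.654, 0.244] pointing down, gripper open.
Joint ranges: [-176.03, 176.03], [-82.01, 121.73], [-58.28, 71.71], [-173.87, 95.51], [-174.79, -0.11], [-173.66, 173.66]. Speed limits (degrees/s): [136.94, 136.94, 172.46, 180, 180, 180].

### API

Orientations are given as [roll, pitch, yaw] about the fixed x, y, z axes, in that order (R = Rz(yaw) Ry(pitch) Rx(roll)).
In Python, from plant import r gives the robot as it stands.
- The arm moves only by the shell command python3 -m jog 'ROWS' [FORCE]. ROWS is a JSON object of lists of equal length, an entry for each row: "fingers": the opening, from 0 (shut) to 1 (fully open); "dp": the shift along the tool's x, y, z in mm, a list of three; "twist": the turn about the tool's x in degrees. In form: {"fingers": [fingers, ...], "dp": [[dx, dy, dz], ...], "twist": [twist, ...]}. A call has exactly 5 rows; each row is the pose to reach, as a shift and turn from the pose measured when the call began, along the tool's axes at that moment; what a row does not reach only later rows make up. A row lasts 1/10 s, in which the tool goes at most 50 mm and 8.59 degrees, less where a joint would pass 70% of its speed; a pose out of reach is approached as far as the arm can. A call with a gripper value outside its range is refused whole. The fingers move at their own pace and stop on an object; FORCE is the grip in N (left out, the last holds). Time passes only in rows, so rows that repeat a pose let the fingers close, or fill a call up. It gives the time, the measured TCP pose, the force and the opening at its end, in the units of the state.
- r.get_state(): the state, without advancing time (a new reading comes with each control period).
- r.capture(name): name is "scene" or "top" or "wrist"; returns a dict with "frame" (400x640x3 uint8, red, green, blue), "intrinsics" (3x3 intrinsics, pixels), "pose" (4x4, takes a point from camera to world coordinates). Camera axes: x right, y down, z forward; pixel columns grow to the right and rows downward; lengths in m; the calibration is good to about 2 mm. A picture is of the moment at which its call begins. There is no depth.
- r.close_job(): hands the job in, once; it reports no verdict.
The state is a dict: "time_s": time; "joints": joint angles; "qd": joint speeds; "joint_torque": joint torques, N m; "tcp_pos": TCP position; "eef_rot": TCP orientation; "contact_force": force on the tool from outside, world axes, zero at the start; "moment": the same for the moment, N m; "gripper_width": finger opening in m.
Only numpy, scipy, OpenCV 4.12 (cv2) and the standard library are available. Lean on these libraries where they do the work, as an engineer would, in place of code of your own. Each camera call takes 0.05 s, during which the arm holds its last target. There are 200 camera calls.

## Working session

There is one attempt and no reset: what is moved stays moved. The work goes in short steps, Python scripts to look and compute and a shell command to move; the robot and the scene stay as the last step left them, time stands still between calls to the robot, and variables do not carry over. Pictures are saved under pics/ and viewed, on a budget of 10 in all, crops included, one or two more only if the job needs it, and the job is handed in when it is done.

```bash
ls; mkdir -p pics; cat > h.py <<'E'
import numpy as np, cv2, json
from plant import r
def shot(n,f):
    c=r.capture(n); cv2.imwrite(f'pics/{f}.png',c['frame'][:,:,::-1])
    np.savez(f'pics/{f}.npz',K=c['intrinsics'],T=c['pose']); return c
def ray(f,uv,z):
    d=np.load(f'pics/{f}.npz'); K,T=np.array(d['K']),np.array(d['T'])
    v=T[:3,:3]@np.linalg.solve(K,[uv[0],uv[1],1]); o=T[:3,3]
    return o+v*(z-o[2])/v[2]
def proj(f,p):
    d=np.load(f'pics/{f}.npz'); K,T=d['K'],d['T']
    q=K@(T[:3,:3].T@(np.array(p)-T[:3,3])); return q[:2]/q[2]
E
python3 - <<'E'
from h import *
for n in('scene','top','wrist'):
    c=shot(n,n+'0'); print(n,np.round(c['pose'],3).tolist(),np.round(c['intrinsics'],1).tolist())
print(r.get_state())
E
```

```text
pics
scene [[-0.347, 0.695, -0.63, 1.038], [0.938, 0.268, -0.221, 0.206], [0.016, -0.668, -0.744, 0.689], [0.0, 0.0, 0.0, 1.0]] [[401.6, 0.0, 311.9], [0.0, 401.6, 199.5], [0.0, 0.0, 1.0]]
top [[0.007, -0.982, 0.191, 0.387], [-1.0, -0.005, 0.014, 0.014], [-0.013, -0.191, -0.982, 0.838], [0.0, 0.0, 0.0, 1.0]] [[364.9, 0.0, 318.6], [0.0, 364.9, 203.6], [0.0, 0.0, 1.0]]
wrist [[-0.244, -0.923, -0.298, 0.247], [-0.97, 0.233, 0.073, 0.634], [0.003, 0.307, -0.952, 0.383], [0.0, 0.0, 0.0, 1.0]] [[355.7, 0.0, 329.1], [0.0, 355.7, 197.9], [0.0, 0.0, 1.0]]
{'time_s': 0.15, 'joints': array([ 9.23106607e+01,  2.05807104e+01,  6.46509342e-01, -1.33599135e-02,
       -7.01368229e+01, -1.65074486e+01]), 'qd': array([ 0.00029509, -0.13290129,  0.07733226,  0.01579872, -0.02100496,
       -0.00578272]), 'joint_torque': array([-1.56272836e-03, -5.83276963e+01,  2.93288898e+01,  7.00128615e+00,
        8.71479919e-03, -1.16178976e-04]), 'tcp_pos': array([0.16548587, 0.65404265, 0.24286175]), 'eef_rot': array([ 96.47933689,  89.92787367, -97.72199817]), 'contact_force': array([-0.51761126, -0.58307321,  0.4393391 ]), 'moment': array([ 0.02253014, -0.0308799 ,  0.029044  ]), 'gripper_width': 0.08760693802011618}
```

View pics/top0.png

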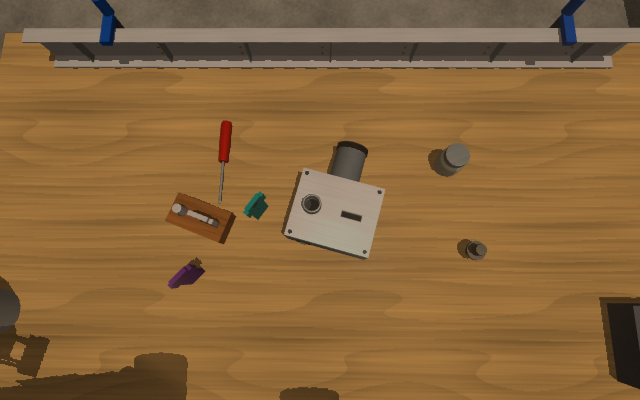

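View pics/scene0.png

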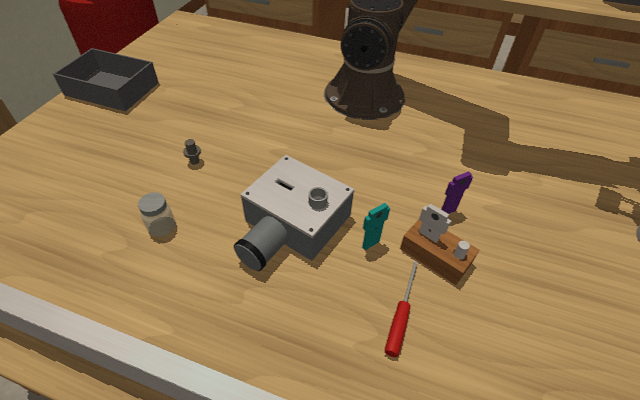

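The top view shows the stopper at (476,250), the guard from (284,168) to (385,258) with the neck at (311,203) and the slot at (351,216), and the rack at (200,217) with the bar at (178,208) and the bracket at (206,217). The teal and purple brackets are decoys. The scene view agrees, with the stopper at (192,152), neck at (318,196) and bracket at (434,222). Next I'll measure.

```bash
python3 - <<'E'
from h import *
im=cv2.imread('pics/top0.png'); hsv=cv2.cvtColor(im,cv2.COLOR_BGR2HSV)
# guard plate
m=((hsv[...,1]<40)&(hsv[...,2]>150)).astype(np.uint8); m[:100]=0
m=cv2.morphologyEx(m,cv2.MORPH_CLOSE,np.ones((5,5)))
cs=cv2.findContours(m,cv2.RETR_EXTERNAL,cv2.CHAIN_APPROX_NONE)[0]
for c in sorted(cs,key=cv2.contourArea)[-1:]:
    P=np.array([ray('top0',p[0],.085)[:2] for p in c]).astype(np.float32)*1000
    print('guard',cv2.minAreaRect(P))
# wall of rack
m=((hsv[...,0]<14)&(hsv[...,1]>110)&(hsv[...,2]>60)).astype(np.uint8); a=np.zeros_like(m); a[180:250,155:245]=m[180:250,155:245]
a=cv2.morphologyEx(a,cv2.MORPH_CLOSE,np.ones((7,7)))
a=cv2.morphologyEx(a,cv2.MORPH_OPEN,np.ones((3,3)))
c=max(cv2.findContours(a,cv2.RETR_EXTERNAL,cv2.CHAIN_APPROX_NONE)[0],key=cv2.contourArea)
P=np.array([ray('top0',p[0],.046)[:2] for p in c]).astype(np.float32)*1000
print('rack',cv2.minAreaRect(P))
for n,uv,z in(('neck',(311.5,203.5),.110),('slot',(351,216),.085),('stop',(480,250),.064),('bar',(178,208),.076),('jar',(456,155),.08)):
    print(n,ray('top0',uv,z))
z=lambda x0,x1,y0,y1,f:cv2.resize(im[y0:y1,x0:x1],None,fx=f,fy=f,interpolation=cv2.INTER_CUBIC)
im2=cv2.imread('pics/scene0.png')
A=z(270,400,130,270,4);im=im
B=z(155,245,180,250,3);C=z(450,500,230,270,4)
im=im2;D=z(165,215,130,170,4)
out=np.zeros((560,800,3),np.uint8);out[:560,:520]=A;out[0:210,525:795]=B;out[215:375,530:730]=C;out[385:545,530:730]=D
cv2.imwrite('pics/crop1.png',out)
E
```

```text
guard ((461.43780517578125, -22.791595458984375), (122.62335968017578, 47.402191162109375), 74.86644744873047)
rack ((507.9120178222656, 285.1343078613281), (140.27896118164062, 69.03424835205078), 68.25623321533203)
neck [0.52828895 0.03838338 0.11      ]
slot [ 0.50697638 -0.04347899  0.085     ]
stop [ 0.43956067 -0.3145705   0.064     ]
bar [0.52379723 0.32426661 0.076     ]
jar [ 0.6423879  -0.27188465  0.08      ]
```

View pics/crop1.png

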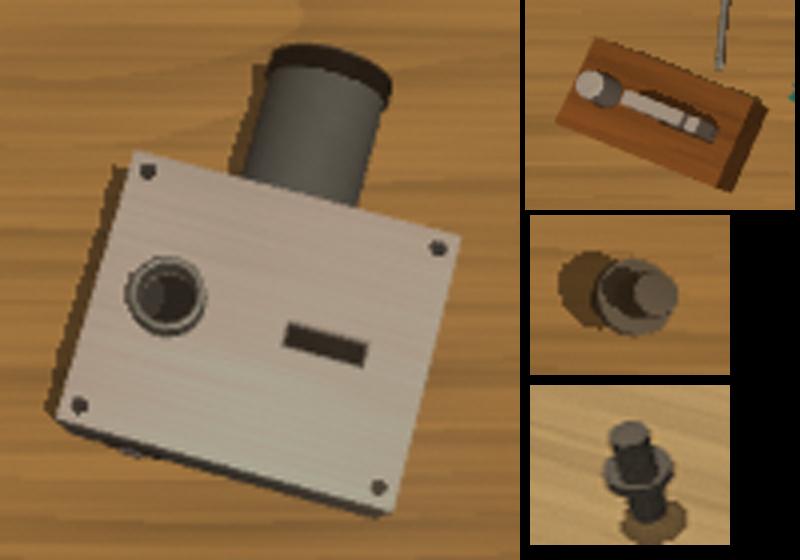

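Crop pixels give guard corners (303,167), (385,189), (368,258) and (284,233), slot centre (351,216), rim centre (311,203), and the stopper knob top (481,249) with its flange (476,250). The neck-to-slot distance measures 84.6 mm against 85 expected, and the yaw is about -14.6°.

```bash
cat >> h.py <<'E'
from scipy.spatial.transform import Rotation as Ro
def plan(p=None,jaw=None):
    "p: world TCP target; jaw: world yaw (deg) of jaw axis"
    s=r.get_state(); R=Ro.from_euler('xyz',s['eef_rot'],degrees=True).as_matrix()
    y=R[:,1]; cur=np.degrees(np.arctan2(y[1],y[0]))
    print('tcp',np.round(s['tcp_pos'],4),'Rx',np.round(R[:,0],3),'jaw',round(cur,2),'j1,j6',np.round(s['joints'][[0,5]],1),'w',round(s['gripper_width'],4),'F',np.round(s['contact_force'],1),'t',s['time_s'])
    if p is not None: print('dp',np.round(R.T@(np.array(p)-s['tcp_pos'])*1000,1), 'R rows', np.round(R,2).tolist())
    if jaw is not None:
        d=(jaw-cur+90)%180-90; print('twist',round(-d,2),'(or +-180)')
def tri(f1,a,f2,b):
    A=[];B=[]
    for f,uv in((f1,a),(f2,b)):
        d=np.load(f'pics/{f}.npz');K,T=d['K'],d['T']
        v=T[:3,:3]@np.linalg.solve(K,[uv[0],uv[1],1]);v/=np.linalg.norm(v)
        M=np.eye(3)-np.outer(v,v);A.append(M);B.append(M@T[:3,3])
    return np.linalg.lstsq(np.vstack(A),np.hstack(B),rcond=None)[0]
E
python3 - <<'E'
from h import *
print('guard corners',[np.round(ray('top0',p,.085)[:2]*1000,1).tolist() for p in((302.9,167.1),(384.9,188.4),(367.9,258.4),(283.9,233.4))])
print('slot',ray('top0',(350.9,215.6),.085),'neck',ray('top0',(310.9,203.4),.11))
print('knob',ray('top0',(480.9,249.1),.064),'flange',ray('top0',(475.9,250.1),.038))
print('knob scene',ray('scene0',(189.6,142.1),.064),'tri',tri('top0',(480.9,249.1),'scene0',(189.6,142.1)))
print('neck scene',ray('scene0',(318,192),.11))
plan([.6,.3,.25]); plan([.44,-.314,.2])
E
```

```text
guard corners [[612.6, 58.5], [566.4, -115.7], [419.7, -77.0], [469.8, 95.7]]
slot [ 0.50781997 -0.04327885  0.085     ] neck [0.52849037 0.03960589 0.11      ]
knob [ 0.44145041 -0.31659236  0.064     ] flange [ 0.44106779 -0.31674496  0.038     ]
knob scene [ 0.44168549 -0.31533177  0.064     ] tri [ 0.44129471 -0.31624943  0.06360674]
neck scene [0.52479764 0.03796277 0.11      ]
tcp [0.1655 0.654  0.2429] Rx [-0.    -0.001 -1.   ] jaw -104.2 j1,j6 [ 92.3 -16.5] w 0.0876 F [-0.5 -0.6  0.4] t 0.15
dp [  -6.8  236.6 -508.1] R rows [[-0.0, -0.25, -0.97], [-0.0, -0.97, 0.25], [-1.0, 0.0, -0.0]]
tcp [0.1655 0.654  0.2429] Rx [-0.    -0.001 -1.   ] jaw -104.2 j1,j6 [ 92.3 -16.5] w 0.0876 F [-0.5 -0.6  0.4] t 0.15
dp [  44.   871.1 -503.6] R rows [[-0.0, -0.25, -0.97], [-0.0, -0.97, 0.25], [-1.0, 0.0, -0.0]]
```

```bash
python3 -m jog '{"fingers":[1,1,1,1,1],"dp":[[0,23,-42],[0,45,-85],[0,68,-127],[0,90,-170],[0,113,-212]],"twist":[0,0,0,0,0]}' 20; python3 -m jog '{"fingers":[1,1,1,1,1],"dp":[[0,23,-42],[0,45,-85],[0,68,-127],[0,90,-170],[0,113,-212]],"twist":[0,0,0,0,0]}'; python3 - <<'E'
from h import *
shot('wrist','w1'); plan([.4412,-.3165,.15])
E
```

```text
time_s: 0.65
tcp_pos: [0.3443, 0.491, 0.2429]
eef_rot: [94.1, 89.9, -100.1]
contact_force: [1.2, 0.8, 0.0]
gripper_width: 0.0879
time_s: 1.15
tcp_pos: [0.5234, 0.3279, 0.243]
eef_rot: [91.7, 89.9, -102.5]
contact_force: [0.6, 0.8, 0.2]
gripper_width: 0.0874
tcp [0.5271 0.3236 0.2427] Rx [ 0.    -0.003 -1.   ] jaw -104.35 j1,j6 [49.7 25.9] w 0.0874 F [ 2.9 -0.5  1.4] t 1.2
dp [ 94.9 641.1 -75.3] R rows [[0.0, -0.25, -0.97], [-0.0, -0.97, 0.25], [-1.0, 0.0, -0.0]]
```

View pics/w1.png

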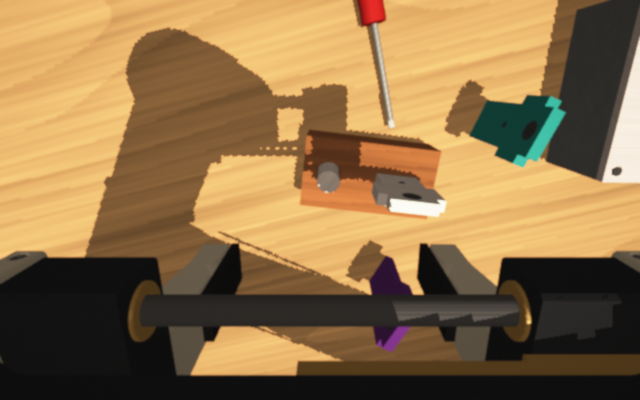

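The wrist view shows the rack at (370,175), with the bracket head's top at (418,207) and the bar at (327,178). The purple decoy stands nearer the arm and the teal one sits to the right. I'll go to the stopper first.

```bash
python3 -m jog '{"fingers":[1,1,1,1,1],"dp":[[0,48,-6],[0,96,-11],[0,144,-17],[0,192,-23],[0,240,-28]],"twist":[0,0,0,0,0]}'; python3 -m jog '{"fingers":[1,1,1,1,1],"dp":[[0,48,-6],[0,96,-11],[0,144,-17],[0,192,-23],[0,240,-28]],"twist":[0,0,0,0,0]}';  python3 -m jog '{"fingers":[1,1,1,1,1],"dp":[[10,40,-5],[20,80,-10],[30,120,-15],[50,145,-18],[60,145,-18]],"twist":[0,0,0,0,0]}'; python3 - <<'E'
from h import *
plan([.4412,-.3165,.058])
E
```

```text
time_s: 1.7
tcp_pos: [0.494, 0.0822, 0.2435]
eef_rot: [104.0, 89.8, -90.3]
contact_force: [1.1, 0.2, 0.6]
gripper_width: 0.0874
time_s: 2.2
tcp_pos: [0.461, -0.159, 0.2445]
eef_rot: [113.3, 89.8, -81.1]
contact_force: [1.8, -0.7, 0.1]
gripper_width: 0.0877
time_s: 2.7
tcp_pos: [0.4412, -0.3063, 0.183]
eef_rot: [68.6, 89.8, -125.9]
contact_force: [-1.5, 0.5, -0.2]
gripper_width: 0.088
tcp [ 0.4412 -0.3063  0.183 ] Rx [-0.002 -0.003 -1.   ] jaw -104.52 j1,j6 [-13.7  89.1] w 0.088 F [-1.5  0.5 -0.2] t 2.7
dp [125.1   9.5  -2.7] R rows [[-0.0, -0.25, -0.97], [-0.0, -0.97, 0.25], [-1.0, 0.0, 0.0]]
```

```bash
python3 -m jog '{"fingers":[1,1,1,1,1],"dp":[[30,10,-3],[60,10,-3],[90,10,-3],[115,10,-3],[125,10,-3]],"twist":[0,0,0,0,0]}'; python3 -m jog '{"fingers":[0.5,0.3,0.1,0,0],"dp":[[0,0,0],[0,0,0],[0,0,0],[0,0,0],[0,0,0]],"twist":[0,0,0,0,0]}' 25; python3 -m jog '{"fingers":[0,0,0,0,0],"dp":[[0,0,0],[0,0,0],[0,0,0],[-20,0,0],[-40,0,0]],"twist":[0,0,0,0,0]}'; python3 - <<'E'
from h import *
shot('scene','s2');shot('wrist','w2')
plan([.5285,.0396,.23],-14.6)
a=cv2.imread('pics/s2.png')[60:200,110:270];b=cv2.imread('pics/w2.png')[60:400,140:540]
cv2.imwrite('pics/c2.png',np.hstack([cv2.resize(a,(388,340)),b]))
E
```

```text
time_s: 3.2
tcp_pos: [0.4401, -0.316, 0.0558]
eef_rot: [27.9, 89.7, -166.6]
contact_force: [-1.1, 0.3, -0.3]
gripper_width: 0.0876
time_s: 3.7
tcp_pos: [0.4405, -0.3161, 0.0567]
eef_rot: [39.0, 89.8, -155.5]
contact_force: [0.5, 0.4, 0.3]
gripper_width: 0.0535
time_s: 4.2
tcp_pos: [0.44, -0.3159, 0.0965]
eef_rot: [25.8, 89.7, -168.7]
contact_force: [0.4, 0.7, -0.9]
gripper_width: 0.0236
tcp [ 0.4422 -0.3167  0.099 ] Rx [-0.    -0.003 -1.   ] jaw -104.49 j1,j6 [-14.8  90.2] w 0.023 F [ 1.  -0.  -0.7] t 4.3
dp [-132.2 -366.1    5.5] R rows [[-0.0, -0.25, -0.97], [-0.0, -0.97, 0.25], [-1.0, 0.0, -0.0]]
twist -89.89 (or +-180)
```

View pics/c2.png

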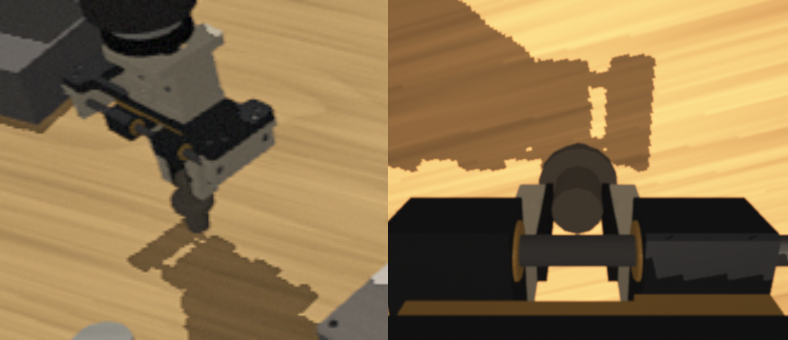

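The stopper is in the gripper: width is 23 mm and the knob sits centred between the pads at about x = 329 in the wrist image. I'll carry it over to the neck.

```bash
python3 -m jog '{"fingers":[0,0,0,0,0],"dp":[[-40,0,0],[-80,-10,0],[-115,-40,0],[-131,-85,1],[-131,-133,2]],"twist":[0,0,0,0,0]}'; python3 -m jog '{"fingers":[0,0,0,0,0],"dp":[[0,-48,1],[0,-96,1],[0,-144,2],[0,-190,3],[0,-225,3]],"twist":[0,0,0,0,0]}'; python3 -m jog '{"fingers":[0,0,0,0,0],"dp":[[0,-8,0],[0,-8,0],[0,-8,0],[0,-8,0],[0,-8,0]],"twist":[0,0,0,0,0]}';python3 - <<'E'
from h import *
for n in('scene','wrist','top'): shot(n,n+'3')
plan([.529,.039,.2])
for n in('scene','wrist','top'):
    print(n,proj(n+'3',[.529,.039,.11]),proj(n+'3',r.get_state()['tcp_pos']))
a=cv2.imread('pics/scene3.png')[90:230,230:390];b=cv2.imread('pics/wrist3.png')[60:400,140:540]
cv2.imwrite('pics/c3.png',np.hstack([cv2.resize(a,(388,340)),b]))
E
```

```text
time_s: 4.8
tcp_pos: [0.4748, -0.1863, 0.232]
eef_rot: [154.7, 89.7, -39.9]
contact_force: [1.9, 0.1, -0.5]
gripper_width: 0.0228
time_s: 5.3
tcp_pos: [0.5285, 0.0347, 0.2309]
eef_rot: [153.3, 89.7, -41.2]
contact_force: [0.5, -0.4, -0.4]
gripper_width: 0.023
time_s: 5.8
tcp_pos: [0.5304, 0.0415, 0.2309]
eef_rot: [154.2, 89.7, -40.4]
contact_force: [-0.4, 0.8, -0.6]
gripper_width: 0.0233
tcp [0.5305 0.0418 0.231 ] Rx [ 0.004 -0.004 -1.   ] jaw -104.59 j1,j6 [25.8 49.4] w 0.0228 F [ 0.3  0.3 -1.8] t 5.95
dp [31.   3.   0.9] R rows [[0.0, -0.25, -0.97], [-0.0, -0.97, 0.25], [-1.0, 0.0, -0.01]]
scene [317.77412072 193.60157737] [320.85681804 147.2879963 ]
wrist [332.60959052 199.20719729] [329.19793848 280.16999163]
top [311.20065741 203.15536727] [307.25332742 188.68358759]
```

View pics/c3.png

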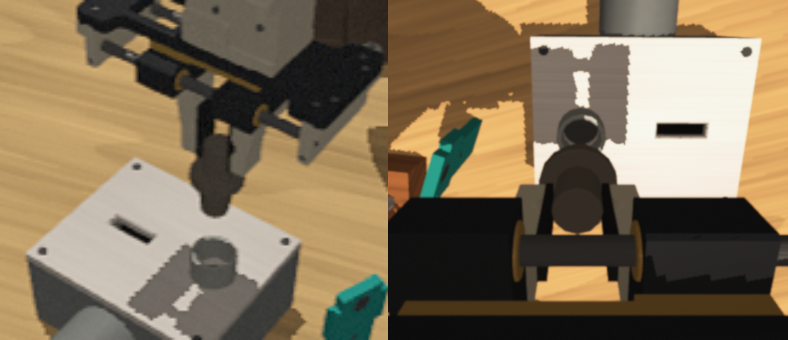

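```bash
python3 - <<'E'
from h import *
t=np.array([.5305,.0418])
print('wrist slot pred',proj('wrist3',[.508,-.0434,.085]),'corners',[proj('wrist3',p).round(1).tolist() for p in([.6126,.0585,.085],[.5664,-.1157,.085])])
for n in('wrist3','scene3'):
  for z in(.174,.204,.212,.238): print(n,z,proj(n,[*t,z]).round(1))
# rim inner/outer in wrist & scene: enlarge both
a=cv2.imread('pics/scene3.png')[120:220,280:350];b=cv2.imread('pics/wrist3.png')[150:300,260:400]
cv2.imwrite('pics/c4.png',np.hstack([cv2.resize(a,(378,540),interpolation=2),cv2.resize(b,(420,450),interpolation=2)[:540] if 0 else cv2.copyMakeBorder(cv2.resize(b,(420,450),interpolation=2),0,90,0,0,0)]))
E
```

```text
wrist slot pred [433.41521846 189.61360324] corners [[281.0, 96.0], [513.0, 97.3]]
wrist3 0.174 [328.9 230.6]
wrist3 0.204 [329. 253.]
wrist3 0.212 [329.1 260.2]
wrist3 0.238 [329.3 288.6]
scene3 0.174 [319.8 171. ]
scene3 0.204 [320.4 158.9]
scene3 0.212 [320.5 155.5]
scene3 0.238 [321.  144.2]
```

View pics/c4.png

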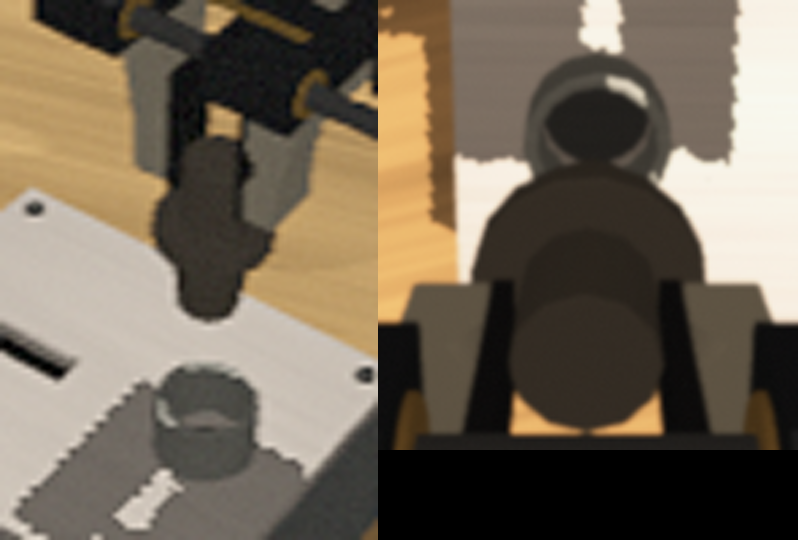

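```bash
python3 - <<'E'
from h import *
print('knob top',tri('wrist3',(329.7,270),'scene3',(320.2,148.5)))
print('bottom from scene at z.16',ray('scene3',(318.9,176),.159))
for z in (.222,.226): print(z,proj('wrist3',[.5305,.0418,z]),proj('scene3',[.5305,.0418,z]),'bottom',proj('scene3',[.5305,.0418,z-.064]))
plan([.529,.039,.19])
E
```

```text
knob top [0.53428194 0.04110662 0.23045556]
bottom from scene at z.16 [0.5290929  0.03989659 0.159     ]
0.222 [329.16045639 270.15019618] [320.67860726 151.22950419] bottom [319.58996297 177.13515687]
0.226 [329.1930767  274.44648686] [320.7515653  149.49337637] bottom [319.65394041 175.61273377]
tcp [0.5305 0.0418 0.231 ] Rx [ 0.004 -0.004 -1.   ] jaw -104.59 j1,j6 [25.8 49.4] w 0.0228 F [ 0.3  0.3 -1.8] t 5.95
dp [41.   3.   0.9] R rows [[0.0, -0.25, -0.97], [-0.0, -0.97, 0.25], [-1.0, 0.0, -0.01]]
```

The stopper sits lower in the grip than planned, with its knob top at z ≈ 0.225, because the fingers closed late. Its axis is centred under the TCP. It should be home at a TCP height of about 0.150, so I'll go down in stages.

```bash
python3 -m jog '{"fingers":[0,0,0,0,0],"dp":[[10,3,1],[25,3,1],[40,3,1],[52,3,1],[58,3,1]],"twist":[0,0,0,0,0]}'; python3 -m jog '{"fingers":[0,0,0,0,0],"dp":[[3,0,0],[6,0,0],[9,0,0],[12,0,0],[14,0,0]],"twist":[0,0,0,0,0]}'; python3 - <<'E'
from h import *
plan([.529,.039,.15])
E
```

```text
time_s: 6.45
tcp_pos: [0.5283, 0.0385, 0.1714]
eef_rot: [136.8, 89.7, -57.8]
contact_force: [-0.7, -0.3, -0.8]
gripper_width: 0.0231
time_s: 6.95
tcp_pos: [0.5284, 0.0385, 0.1574]
eef_rot: [140.5, 89.7, -54.1]
contact_force: [0.0, 0.3, 0.1]
gripper_width: 0.0233
tcp [0.5284 0.0385 0.1574] Rx [ 0.003 -0.004 -1.   ] jaw -104.6 j1,j6 [25.6 49.6] w 0.0233 F [0.  0.3 0.1] t 6.95
dp [ 7.4 -0.6 -0.5] R rows [[0.0, -0.25, -0.97], [-0.0, -0.97, 0.25], [-1.0, 0.0, -0.0]]
```

```bash
python3 -m jog '{"fingers":[0,0,0,0,0],"dp":[[2,0,0],[3,0,0],[4,0,0],[5,0,0],[5,0,0]],"twist":[0,0,0,0,0]}'; python3 -m jog '{"fingers":[0,0,0,0,0],"dp":[[1,0,0],[1,0,0],[2,0,0],[3,0,0],[3,0,0]],"twist":[0,0,0,0,0]}'; python3 - <<'E'
from h import *
shot('wrist','w4');shot('scene','s4')
a=cv2.imread('pics/s4.png')[120:220,280:350];b=cv2.imread('pics/w4.png')[130:280,260:400]
cv2.imwrite('pics/c5.png',np.hstack([cv2.resize(a,(378,540),interpolation=2),cv2.copyMakeBorder(cv2.resize(b,(420,450),interpolation=2),0,90,0,0,0)]))
plan()
E
```

```text
time_s: 7.45
tcp_pos: [0.5284, 0.0385, 0.1524]
eef_rot: [140.7, 89.7, -53.9]
contact_force: [-1.1, 0.2, -0.3]
gripper_width: 0.0232
time_s: 7.95
tcp_pos: [0.5283, 0.0386, 0.1492]
eef_rot: [139.4, 89.7, -55.2]
contact_force: [0.2, 0.4, 1.2]
gripper_width: 0.023
tcp [0.5283 0.0386 0.1492] Rx [ 0.003 -0.004 -1.   ] jaw -104.6 j1,j6 [25.6 49.6] w 0.0233 F [-0.4  1.1 -1.2] t 8.05
```

View pics/c5.png

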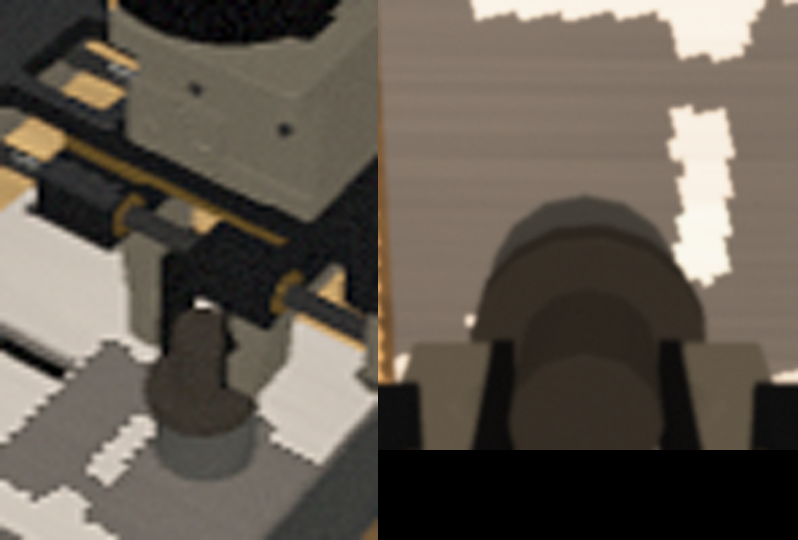

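The flange, at about (205,395) in the scene crop, is almost on the neck rim and centred. I'll keep pressing until it makes contact.

```bash
python3 -m jog '{"fingers":[0,0,0,0,0],"dp":[[0.5,0,0],[1,0,0],[1.5,0,0],[2,0,0],[2,0,0]],"twist":[0,0,0,0,0]}'; python3 -m jog '{"fingers":[0,0,0,0,0],"dp":[[0.5,0,0],[1,0,0],[1.5,0,0],[2,0,0],[2,0,0]],"twist":[0,0,0,0,0]}'
```

```text
time_s: 8.55
tcp_pos: [0.5283, 0.0386, 0.1472]
eef_rot: [138.3, 89.7, -56.3]
contact_force: [-1.2, 2.4, 0.1]
gripper_width: 0.0231
time_s: 9.05
tcp_pos: [0.5286, 0.0384, 0.1464]
eef_rot: [146.0, 89.7, -48.6]
contact_force: [-4.5, 1.0, 11.7]
gripper_width: 0.0233
```

```bash
python3 -m jog '{"fingers":[0.5,0.7,1,1,1],"dp":[[-1,0,0],[-1,0,0],[-1,0,0],[-1,0,0],[-1,0,0]],"twist":[0,0,0,0,0]}'; python3 -m jog '{"fingers":[1,1,1,1,1],"dp":[[0,0,0],[-20,0,0],[-50,0,0],[-80,0,0],[-85,0,0]],"twist":[0,0,0,0,0]}'; python3 - <<'E'
from h import *
shot('wrist','w5');shot('scene','s5')
a=cv2.imread('pics/s5.png')[120:220,280:350];b=cv2.imread('pics/w5.png')[150:350,240:440]
cv2.imwrite('pics/c6.png',np.hstack([cv2.resize(a,(378,540),interpolation=2),cv2.copyMakeBorder(cv2.resize(b,(420,420),interpolation=2),0,120,0,0,0)]))
for z in(.11,.118,.144): print(z,proj('s5',[.529,.039,z]),proj('w5',[.529,.039,z]))
# rack from w1: top face corners
im=cv2.imread('pics/w1.png'); h=cv2.cvtColor(im,cv2.COLOR_BGR2HSV)
cv2.imwrite('pics/rackcrop.png',cv2.resize(im[100:240,270:470],None,fx=4,fy=4,interpolation=2))
plan()
E
```

```text
time_s: 9.55
tcp_pos: [0.5286, 0.0383, 0.1472]
eef_rot: [142.2, 89.7, -52.4]
contact_force: [0.0, 0.2, -0.0]
gripper_width: 0.0577
time_s: 10.05
tcp_pos: [0.5301, 0.0391, 0.2359]
eef_rot: [176.5, 89.5, -18.0]
contact_force: [-0.5, 0.5, -0.4]
gripper_width: 0.0874
0.11 [317.77412072 193.60157737] [329.72276129 198.28211443]
0.118 [317.88263972 190.81564821] [329.75908725 201.40519652]
0.144 [318.24702624 181.46101849] [329.89263572 212.88686859]
tcp [0.5287 0.039  0.2332] Rx [ 0.006 -0.003 -1.   ] jaw -104.58 j1,j6 [25.6 49.6] w 0.0878 F [ 0.2  0.1 -0.7] t 10.15
```

View pics/c6.png

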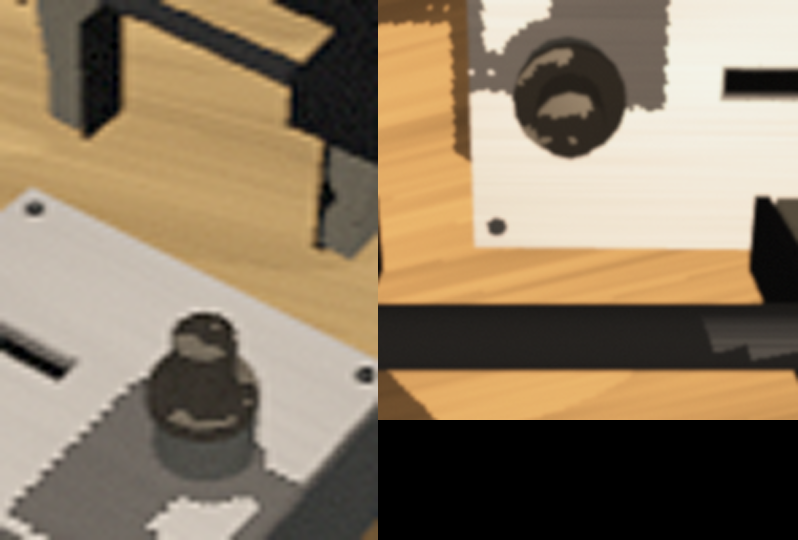

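View pics/rackcrop.png

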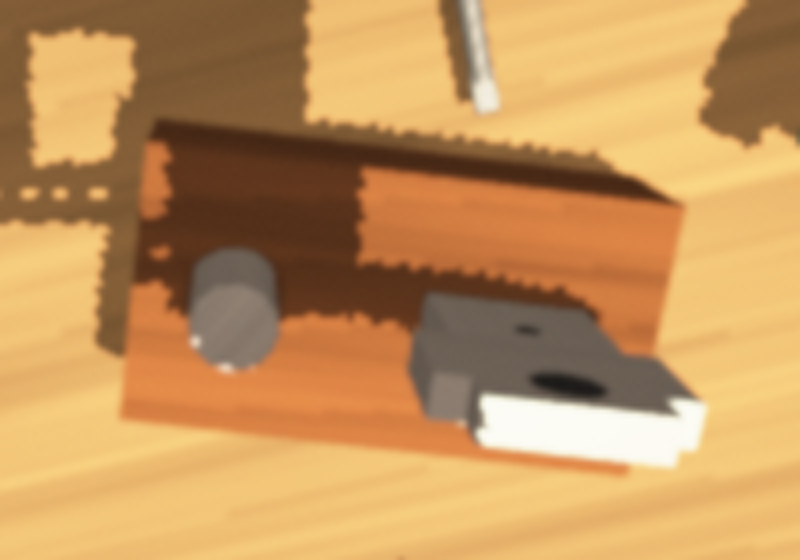

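The stopper is seated and upright. The scene view has its knob top at (318,181) against a predicted (318.2,181.5), and the flange is on the rim. In the rack crop, the bracket's top-face centre is at about (578,428), and the rack's top corners are (148,140), (683,205), (628,475) and (122,418). The bar top is at (234,327).

```bash
python3 - <<'E'
from h import *
q=lambda X,Y:(270+(X+.5)/4-.5,100+(Y+.5)/4-.5)
C=np.array([ray('w1',q(*p),.046)[:2] for p in((148,140),(683,205),(628,475),(122,418))])*1000
print('w1 rack corners',C.round(1).tolist(),'sides',[round(np.linalg.norm(C[i]-C[i-1]),1) for i in range(4)])
t=lambda X,Y:(155+(X-525+.5)/3-.5,180+(Y+.5)/3-.5)
D=np.array([ray('top0',t(*p),.046)[:2] for p in((595,38),(765,103),(730,190),(557,122))])*1000
D2=np.array([ray('top0',t(*p),.046)[:2] for p in((755,98),(717,186))])*1000
print('top rack',D.round(1).tolist(),'top edge alt',D2.round(1).tolist())
for nm,E in(('w1',C),('top',np.array([D[0],D2[0],D2[1],D[3]]))):
    c=E.mean(0); v=(E[0]-E[1]+E[3]-E[2]); v/=np.linalg.norm(v); print(nm,'c',c,'yaw',np.degrees(np.arctan2(-v[0],v[1])),'pocket',c-28*v,'bar',c+40*v)
print('bracket top w1',ray('w1',q(578,428),.122)*1000,'bar w1',ray('w1',q(234,327),.076)*1000)
print('bracket edges w1',[ (ray('w1',q(*p),.122)*1000).round(1).tolist() for p in((483,395),(675,412),(677,467),(477,438))])
print('bar top',ray('top0',t(590,85),.076)*1000,'shoulder ends top0',ray('top0',t(622,96),.116)*1000,ray('top0',t(704,127),.116)*1000)
E
```

```text
w1 rack corners [[565.2, 339.0], [519.1, 219.0], [453.8, 243.0], [500.0, 363.5]] sides [np.float64(69.6), np.float64(128.6), np.float64(69.5), np.float64(129.0)]
top rack [[564.8, 339.4], [516.4, 209.8], [452.4, 232.0], [501.5, 362.3]] top edge alt [[520.1, 217.4], [455.2, 241.6]]
w1 c [509.53464881 291.12823831] yaw -20.99716250802291 pocket [499.5016408  264.98748946] bar [523.86751741 328.47216523]
top c [510.38387092 290.15813377] yaw -20.537304062439105 pocket [500.5609906  263.93770238] bar [524.4165571 327.6158929]
bracket top w1 [499.96090594 265.52083841 122.        ] bar w1 [523.94253138 328.52955234  76.        ]
bracket edges w1 [[511.1, 282.2, 122.0], [498.6, 246.7, 122.0], [487.2, 248.1, 122.0], [502.7, 285.0, 122.0]]
bar top [523.77995658 327.83975869  76.        ] shoulder ends top0 [509.17247739 289.11406621 116.        ] [488.45451431 232.49242352 116.        ]
```

All the rack and bracket estimates agree within about 1 mm: the bracket is at (0.500, 0.265) with yaw ≈ -20.9°. I'll move there while turning the jaws.

```bash
python3 -m jog '{"fingers":[1,1,1,1,1],"dp":[[0,-43,17],[0,-86,34],[0,-128,51],[0,-170,68],[0,-212,85]],"twist":[-8.4,-16.8,-25.2,-33.6,-42]}'; python3 -m jog '{"fingers":[1,1,1,1,1],"dp":[[0,0,0],[0,0,0],[0,0,0],[0,0,0],[0,0,0]],"twist":[-8.4,-16.8,-25.2,-33.6,-41.7]}'; python3 - <<'E'
from h import *
plan([.500,.265,.15],-20.9)
E
```

```text
time_s: 10.65
tcp_pos: [0.4987, 0.2669, 0.2308]
eef_rot: [102.6, 89.7, -49.7]
contact_force: [2.5, -0.5, -0.0]
gripper_width: 0.0873
time_s: 11.15
tcp_pos: [0.4981, 0.2665, 0.229]
eef_rot: [36.1, 89.6, -74.1]
contact_force: [-0.5, -0.2, 0.9]
gripper_width: 0.0872
tcp [0.4981 0.2665 0.229 ] Rx [ 0.002 -0.006 -1.   ] jaw -20.2 j1,j6 [ 48.2 111.4] w 0.0872 F [-0.5 -0.2  0.9] t 11.15
dp [79.   2.   0.3] R rows [[0.0, 0.94, -0.35], [-0.01, -0.35, -0.94], [-1.0, 0.0, 0.01]]
twist 0.7 (or +-180)
```

```bash
python3 - <<'E'
from h import *
im=cv2.imread('pics/top0.png');h=cv2.cvtColor(im,cv2.COLOR_BGR2HSV)
m=((h[...,0]>130)&(h[...,0]<165)&(h[...,1]>80)).astype(np.uint8)
c=max(cv2.findContours(m,0,2)[0],key=cv2.contourArea)
for z in(0,.06,.116):
    P=np.array([ray('top0',p[0],z)[:2] for p in c]); print(z,P.min(0),P.max(0))
E
```

```text
0 [0.35670538 0.2842231 ] [0.40583078 0.3635913 ]
0.06 [0.35884753 0.26485293] [0.40445525 0.33853788]
0.116 [0.36084687 0.24677411] [0.40317142 0.3151547 ]
```

```bash
python3 -m jog '{"fingers":[1,1,1,1,1],"dp":[[30,2,0],[65,2,0],[100,2,0],[122,2,0],[129,2,0]],"twist":[0.7,0.7,0.7,0.7,0.7]}' 40; python3 - <<'E'
from h import *
plan([.500,.265,.099],-20.9)
E
python3 -m jog '{"fingers":[0.5,0.3,0.1,0,0],"dp":[[0,0,0],[0,0,0],[0,0,0],[0,0,0],[0,0,0]],"twist":[0,0,0,0,0]}' 40;python3 -m jog '{"fingers":[0,0,0,0,0],"dp":[[0,0,0],[0,0,0],[0,0,0],[0,0,0],[0,0,0]],"twist":[0,0,0,0,0]}';python3 -m jog '{"fingers":[0,0,0,0,0],"dp":[[0,0,0],[0,0,0],[0,0,0],[0,0,0],[0,0,0]],"twist":[0,0,0,0,0]}'
```

```text
time_s: 11.65
tcp_pos: [0.4982, 0.2632, 0.096]
eef_rot: [4.5, 89.4, -106.4]
contact_force: [0.2, -0.3, -0.5]
gripper_width: 0.0878
tcp [0.4982 0.2632 0.096 ] Rx [-0.003 -0.011 -1.   ] jaw -20.94 j1,j6 [ 47.9 110.9] w 0.0878 F [ 0.2 -0.3 -0.5] t 11.65
dp [-3.   1.  -2.3] R rows [[-0.0, 0.93, -0.36], [-0.01, -0.36, -0.93], [-1.0, 0.0, 0.01]]
twist -0.04 (or +-180)
time_s: 12.15
tcp_pos: [0.4985, 0.2635, 0.0969]
eef_rot: [8.7, 89.4, -102.3]
contact_force: [-0.4, 0.0, 0.0]
gripper_width: 0.0535
time_s: 12.65
tcp_pos: [0.4985, 0.2635, 0.0969]
eef_rot: [8.5, 89.4, -102.4]
contact_force: [0.7, 0.2, 0.2]
gripper_width: 0.0127
time_s: 13.15
tcp_pos: [0.4985, 0.2635, 0.0968]
eef_rot: [8.4, 89.4, -102.5]
contact_force: [0.1, -0.8, -0.4]
gripper_width: 0.0096
```

```bash
python3 -m jog '{"fingers":[0,0,0,0,0],"dp":[[-20,0,0],[-50,0,0],[-90,0,0],[-130,0,0],[-170,0,0]],"twist":[0,0,0,0,0]}'; python3 -m jog '{"fingers":[0,0,0,0,0],"dp":[[-2,10,24],[-2,25,59],[-2,42,99],[-2,59,140],[-2,76,180]],"twist":[-1,-2,-3,-4,-6.1]}'; python3 - <<'E'
from h import *
plan([.5075,-.0453,.26],-14.8)
E
```

```text
time_s: 13.65
tcp_pos: [0.4985, 0.2648, 0.2682]
eef_rot: [6.1, 89.4, -104.9]
contact_force: [0.5, 0.4, -1.7]
gripper_width: 0.0097
time_s: 14.15
tcp_pos: [0.5046, 0.068, 0.2721]
eef_rot: [-0.8, 89.4, -105.5]
contact_force: [2.1, -0.0, -0.6]
gripper_width: 0.0096
tcp [0.5046 0.068  0.2721] Rx [-0.003 -0.01  -1.   ] jaw -14.76 j1,j6 [ 30.1 135. ] w 0.0096 F [ 2.1 -0.  -0.6] t 14.15
dp [ 13.2  31.6 108.7] R rows [[-0.0, 0.97, -0.25], [-0.01, -0.25, -0.97], [-1.0, -0.0, 0.01]]
twist 0.04 (or +-180)
```

```bash
python3 -m jog '{"fingers":[0,0,0,0,0],"dp":[[0,12,40],[0,24,80],[5,31,104],[20,31,108],[40,32,109]],"twist":[0,0,0,0,0]}'; python3 -m jog '{"fingers":[0,0,0,0,0],"dp":[[5,0,0],[10,0,0],[17,0,0],[17,0,0],[17,0,0]],"twist":[0,0,0,0,0]}'; python3 - <<'E'
from h import *
shot('scene','s6');shot('wrist','w6');shot('top','t6')
plan([.5075,-.0453,.2],-14.8)
t=r.get_state()['tcp_pos']
R=Ro.from_euler('xyz',r.get_state()['eef_rot'],degrees=True).as_matrix()
for f in('s6','w6','t6'):
    print(f,'slot',proj(f,[.508,-.0434,.085]).round(1),'tip pred',proj(f,t+R@[.0908,0,-.002]).round(1),'tip corners',[proj(f,t+R@[.0908,0,-.002+s*.02]).round(1).tolist() for s in(1,-1)])
a=cv2.imread('pics/s6.png')[110:235,240:340];b=cv2.imread('pics/w6.png')[100:300,230:430]
cv2.imwrite('pics/c7.png',np.hstack([cv2.resize(a,(400,500),interpolation=2),cv2.copyMakeBorder(cv2.resize(b,(400,400),interpolation=2),0,100,0,0,0)]))
E
```

```text
time_s: 14.65
tcp_pos: [0.5078, -0.0471, 0.2334]
eef_rot: [7.9, 89.5, -96.9]
contact_force: [0.6, 0.3, -1.3]
gripper_width: 0.0097
time_s: 15.15
tcp_pos: [0.508, -0.047, 0.2167]
eef_rot: [10.4, 89.5, -94.4]
contact_force: [0.2, 0.8, -1.4]
gripper_width: 0.0096
tcp [ 0.508  -0.0471  0.2169] Rx [-0.    -0.009 -1.   ] jaw -14.86 j1,j6 [ 17.2 147.7] w 0.0099 F [ 0.   0.3 -0.6] t 15.3
dp [16.8 -1.  -1.8] R rows [[-0.0, 0.97, -0.26], [-0.01, -0.26, -0.97], [-1.0, 0.0, 0.01]]
twist -0.06 (or +-180)
s6 slot [283.7 184.4] tip pred [281.7 170. ] tip corners [[273.9, 165.9], [289.6, 174.2]]
w6 slot [327.  187.7] tip pred [328.5 208.2] tip corners [[328.4, 234.9], [328.5, 180.2]]
t6 slot [351.  215.5] tip pred [353.8 212. ] tip corners [[363.7, 214.6], [344.0, 209.4]]
```

View pics/c7.png

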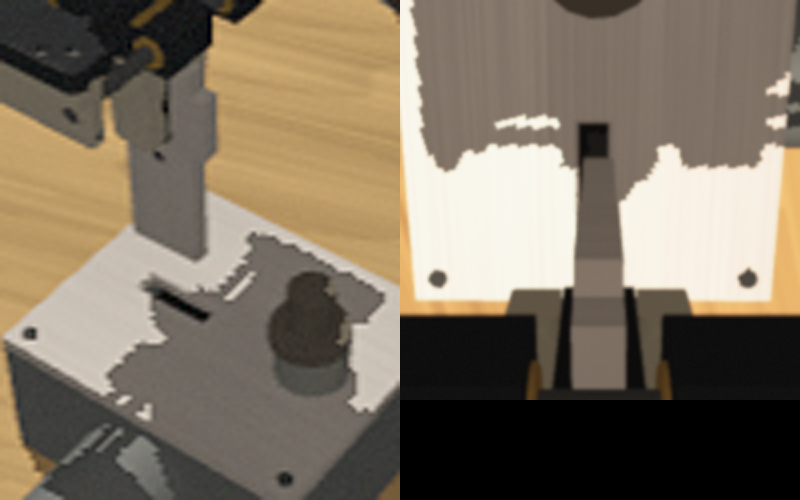

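```bash
python3 - <<'E'
from h import *
v=np.array([np.sin(np.radians(14.8)),np.cos(np.radians(14.8)),0])
s=np.array([.508,-.0434,.085])
print('far end pred',proj('w6',s+.021*v),proj('w6',s+.0225*v),'near',proj('w6',s-.021*v))
st=r.get_state();t=st['tcp_pos'];R=Ro.from_euler('xyz',st['eef_rot'],degrees=True).as_matrix()
tip=t+R@[.0908,0,-.002]; d=s-tip; print('tip',tip,'dp need',R.T@d*1000)
im=cv2.imread('pics/w6.png').astype(int).sum(2); print(im[155:182,327].tolist()); print(im[168,312:345].tolist())
E
```

```text
far end pred [326.94960565 161.85615939] [326.94661388 159.96239885] near [327.02939963 212.36486217]
tip [ 0.50850237 -0.0460113   0.12605278] dp need [41.02730411 -1.2384985  -2.76194352]
[333, 335, 335, 332, 323, 293, 208, 102, 45, 36, 49, 60, 71, 73, 73, 74, 72, 69, 72, 70, 71, 74, 90, 143, 214, 255, 265]
[335, 335, 341, 341, 332, 306, 255, 165, 74, 38, 34, 53, 66, 72, 72, 73, 71, 70, 70, 66, 81, 136, 228, 294, 322, 335, 338, 344, 340, 341, 343, 346, 340]
```

The wrist view shows the slot centred at x ≈ 326 and the blade end at x ≈ 328.5. The predictions fit to better than 1 mm. I'll correct by dy -1.7 and dz -2, then enter the slot gently.

```bash
python3 -m jog '{"fingers":[0,0,0,0,0],"dp":[[0,-1.7,-2],[10,-1.7,-2],[20,-1.7,-2],[28,-1.7,-2],[34,-1.7,-2]],"twist":[0,0,0,0,0]}' 45; python3 -m jog '{"fingers":[0,0,0,0,0],"dp":[[2,0,0],[5,0,0],[7,0,0],[9,0,0],[11,0,0]],"twist":[0,0,0,0,0]}'; python3 - <<'E'
from h import *
plan()
shot('wrist','w7');im=cv2.imread('pics/w7.png').astype(int).sum(2)
st=r.get_state();t=st['tcp_pos'];R=Ro.from_euler('xyz',st['eef_rot'],degrees=True).as_matrix();print('tip',t+R@[.0908,0,-.003])
E
```

```text
time_s: 15.8
tcp_pos: [0.5064, -0.0452, 0.1815]
eef_rot: [3.9, 89.4, -101.0]
contact_force: [-0.8, -0.3, -1.3]
gripper_width: 0.0096
time_s: 16.3
tcp_pos: [0.5065, -0.0453, 0.1706]
eef_rot: [6.5, 89.5, -98.3]
contact_force: [0.6, -0.6, -1.3]
gripper_width: 0.0095
tcp [ 0.5065 -0.0453  0.1706] Rx [-0.001 -0.009 -1.   ] jaw -14.86 j1,j6 [ 17.4 147.4] w 0.0095 F [ 0.6 -0.6 -1.3] t 16.3
tip [ 0.50685944 -0.0432121   0.079389  ]
```

```bash
python3 -m jog '{"fingers":[0,0,0,0,0],"dp":[[3,0,0],[6,0,0],[9,0,0],[12,0,0],[15,0,0]],"twist":[0,0,0,0,0]}'; python3 -m jog '{"fingers":[0,0,0,0,0],"dp":[[1,0,0],[3,0,0],[5,0,0],[6,0,0],[7,0,0]],"twist":[0,0,0,0,0]}';python3 -m jog '{"fingers":[0,0,0,0,0],"dp":[[1,0,0],[2,0,0],[3,0,0],[4,0,0],[4,0,0]],"twist":[0,0,0,0,0]}'
```

```text
time_s: 16.85
tcp_pos: [0.5062, -0.0454, 0.1549]
eef_rot: [2.5, 89.4, -102.4]
contact_force: [0.1, -0.0, -1.1]
gripper_width: 0.0097
time_s: 17.35
tcp_pos: [0.5062, -0.0455, 0.1479]
eef_rot: [3.1, 89.4, -101.7]
contact_force: [0.8, -0.5, -1.2]
gripper_width: 0.01
time_s: 17.85
tcp_pos: [0.5063, -0.0455, 0.144]
eef_rot: [4.1, 89.4, -100.8]
contact_force: [-0.5, 0.7, 2.3]
gripper_width: 0.01
```

Contact with the pad shows as +3.5 N at tip z ≈ 0.053, against the expected pad top of 0.055. I'll press about 8 mm more.

```bash
python3 -m jog '{"fingers":[0,0,0,0,0],"dp":[[1,0,0],[2,0,0],[3,0,0],[4,0,0],[4,0,0]],"twist":[0,0,0,0,0]}';python3 -m jog '{"fingers":[0,0,0,0,0],"dp":[[1,0,0],[2,0,0],[3,0,0],[4,0,0],[4,0,0]],"twist":[0,0,0,0,0]}';python3 -m jog '{"fingers":[0,0,0,0,0],"dp":[[0,0,0],[0,0,0],[0,0,0],[0,0,0],[0,0,0]],"twist":[0,0,0,0,0]}'
python3 - <<'E'
from h import *
F=[]
for i in range(6):
    shot('scene','s8'); F.append(r.get_state()['contact_force'])
print('F',np.mean(F,0)); plan()
shot('wrist','w8')
st=r.get_state();t=st['tcp_pos'];R=Ro.from_euler('xyz',st['eef_rot'],degrees=True).as_matrix();print('tip',t+R@[.0908,0,-.003])
# bracket top as predicted by grip vs seen (slip check)
for f in('s8','w8'): print(f,'head top pred',proj(f,t+R@[-.0252,0,-.003]),'knob',proj(f,[.529,.039,.144]))
a=cv2.imread('pics/s8.png')[90:240,230:350];b=cv2.imread('pics/w8.png')[100:400,180:480]
cv2.imwrite('pics/c8.png',np.hstack([cv2.resize(a,(400,500),interpolation=2),cv2.copyMakeBorder(cv2.resize(b,(400,400),interpolation=2),0,100,0,0,0)]))
E
```

```text
time_s: 18.35
tcp_pos: [0.5063, -0.0455, 0.1399]
eef_rot: [4.2, 89.5, -100.6]
contact_force: [-1.2, 1.1, 3.4]
gripper_width: 0.01
time_s: 18.85
tcp_pos: [0.5063, -0.0455, 0.1358]
eef_rot: [4.0, 89.4, -100.9]
contact_force: [-1.1, 1.5, 4.3]
gripper_width: 0.0097
time_s: 19.35
tcp_pos: [0.5064, -0.0455, 0.1359]
eef_rot: [4.4, 89.4, -100.4]
contact_force: [-2.2, 0.2, 4.2]
gripper_width: 0.01
F [-2.16545317  1.0827755   4.27636676]
tcp [ 0.5063 -0.0455  0.1358] Rx [-0.002 -0.009 -1.   ] jaw -14.86 j1,j6 [ 17.4 147.3] w 0.0097 F [-2.3  1.2  5. ] t 19.65
tip [ 0.50692177 -0.04352273  0.04499198]
s8 head top pred [282.92493814 157.06024849] knob [318.24702624 181.46101849]
w8 head top pred [327.94663117 308.45990243] knob [328.82800887  73.03989188]
```

View pics/c8.png

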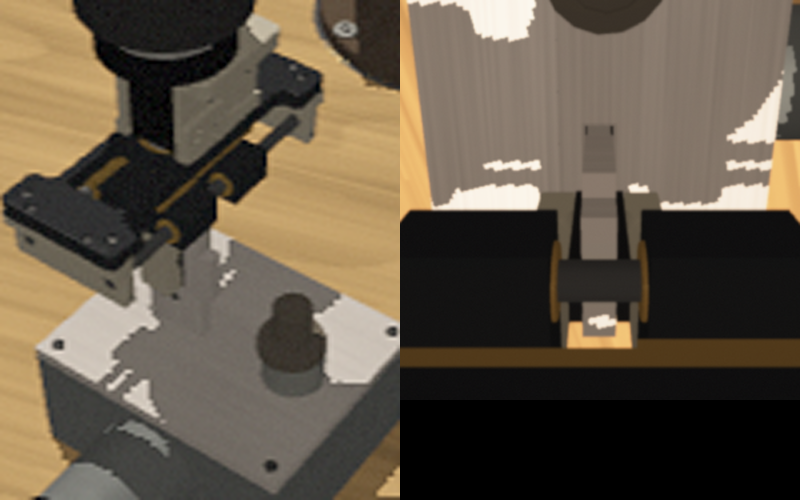

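The blade is in the slot, the stopper is still seated, and the force slope of about 0.27 N/mm matches the spring. I'll hand in.

```bash
python3 -c "
from plant import r
print(r.close_job())"
```

```text
the job is handed in; nothing more can be done
None
```

I set the stopper in the neck and let go of it, then lifted the aluminium bracket out of the rack and pressed the pad with its blade. I handed in still gripping and pressing, at about 19.7 s; the hand-in gives no verdict.

- **Stopper:** pictures after release show it upright, with its flange on the rim and its knob top within 1 px of where it should be. The fingers closed late and held it about 13 mm lower than planned. I measured that and allowed for it before seating the stopper, pressing until the force reached about 12 N.
- **Bracket:** from the grip offset, the blade end is about 1 mm from the slot axis and 40 mm below the guard top, with about 0.6° of tilt. The grip is steady at about 10 mm opening with 45 N set.
- **Pad:** I felt contact within about 2 mm of the expected height. The force then rose by about 0.27 N per mm, against 0.3 given, so I estimate the pad is about 10 mm down. I could not see the pad directly.
- **Other objects:** I did not touch the bar, jar or screwdriver on purpose, but I did not check their positions again at the end.
- **Other points:** a steady side force of about 2 N suggests the blade lightly touches the slot wall. I viewed 12 pictures, two past the budget of 10.

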